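# Put the stamp tray away and present the opened dial padlock

## Robot

A 6-joint arm with a two-finger parallel gripper is mounted at the origin on the work surface. World frame = base frame: x ahead of the robot, y to its left, z up, the work surface at z = 0. Lengths are in m, angles in rad, forces in N, time in s.
With the tool pointing down it reaches from about 0.3 to 0.95 m from the base axis. Payload 3.1 kg.
Tool frame: the origin (TCP) lies at the very end of the fingers, on their centre line; the grasp point (between the pads) lies 19 mm behind it; z points along the fingers, y is the line along which they close (so a half turn about z gives the same grasp; the last joint's range is limited). The gripper opens to 85 mm and grips with 20 to 120 N. Pads are 22 mm wide; open, the fingers measure 114 mm over their backs; the gripper's body (76 mm by 85 mm) begins 54 mm behind the grasp point. The pads swing forward as they close: fully open they stand 13 mm farther back than shut.
Start: joints at [1.138, 0.308, 1.634, -0, 1.2, -0.07], TCP at [0.222, 0.584, 0.21] pointing down, gripper open.
Joint ranges: [-3.06, 3.06], [-0.79, 1.96], [0.05, 2.63], [-1.19, 4.34], [0.05, 2.64], [-2.94, 2.94]. Speed limits (rad/s): [2.79, 2.79, 3.14, 3.14, 3.14, 3.14].

## Interface

Orientations are given as a rotation vector (axis times angle).
In Python, from cell import manip gives the robot as it stands.
- The arm moves only by the shell command python3 -m handwheel 'ROWS'. ROWS is a JSON object of lists of equal length, an entry for each row: "delta_pos": the shift along the tool's x, y, z in units of 0.5 m (1.0 is 0.5 m), a list of three; "turn": the turn, a rotation vector about the tool's x, y, z in units of 30 degrees (1.0 is 30 degrees), a list of three; "gripper": the opening, from 0 (shut) to 1 (fully open). A call has exactly 5 rows; each row is the pose to reach, as a shift and turn from the pose commanded when the call began, along the tool's axes at that moment; what a row does not reach only later rows make up. A row lasts 1/8 s, in which the tool goes at most 62.5 mm and 10.7 degrees, less where a joint would pass 70% of its speed; a pose out of reach is approached as far as the arm can. A call with a number of a shift or a turn outside -1 to 1 is refused whole. A call with a gripper value outside its range is refused whole. The fingers move at their own pace and stop on an object; the grip force is fixed at half the most. Time passes only in rows, so rows that repeat a pose let the fingers close, or fill a call up. It gives the time, the measured TCP pose, the force, the opening and the grip force at its end, in the units of the state.
- manip.get_state(): the state, without advancing time (a new reading comes with each control period).
- manip.capture(name): name is "scene" or "top" or "wrist"; returns (picture, depth): 400x640x3 uint8, red, green, blue; 400x640 float32, m along the optical axis (not along the pixel's ray), 0 where there is no reading.
- manip.calibration(name): a dict with "fx", "fy", "cx", "cy" (pixels), "world_to_cam" (4x4, takes a point from world to camera coordinates); the wrist camera has in their place "tool_from_camera" (4x4, takes a point from camera to tool coordinates, whose origin is the TCP and whose axes are the flange's). Camera axes: x right, y down, z forward; pixel columns grow to the right and rows downward; lengths in m; the calibration is good to about 2 mm. A picture is of the moment at which its call begins: read the wrist's pose just before it. calibration takes no time and is no camera call.
- manip.finish_job(): hands the job in; it is judged then, once.
The state is a dict: "time_s": time; "joints": joint angles; "qvel": joint speeds; "effort": joint torques, N m; "ee_pos": TCP position; "eef_rot": TCP orientation; "contact_force": force on the tool from outside, world axes, zero at the start; "ft_torque": the same for the moment, N m; "width": opening from 0.0 (shut) to 1.0 (fully open); "gripper_force": force on a finger pad.
Only numpy, scipy, OpenCV 4.12 (cv2) and the standard library are available. Lean on these libraries where they do the work, as an engineer would, in place of code of your own. Each camera call takes 0.05 s, during which the arm holds its last target. There are 200 camera calls.

## Task

Closing time at the postmark counter: slide the half-drawn stamp tray fully home into its wooden case with the red stamps still standing in it. Then open the dial padlock parked on the staple on top of the case: turn the dial clockwise until the blue dot clicks in at the white index mark (do not run on past that click), turn it back anticlockwise until the red dot clicks in at the index, and pull the lock body away from the staple so that the shackle comes fully out. Unhook the lock from the staple and finish with it held in the gripper, still open, dial upwards, a good 15 cm above the top of the case for the clerk to take, leaving the ink tin, crystal stamp and envelopes where they are.

Things in the scene. Friction and masses are not known exactly. Their poses are not given: they have to be found in the camera images.
- case: Fixed light-wood tray case, 216 deep (x) x 254 wide (y) x 78 mm high, open at its front (-x side); flat top at height 78. Origin: centre of its underside on the table. Inside: floor 8 mm thick, opening 230 wide and 60 high (from height 8 to 68), 206 deep to the back wall. Its yaw varies
- staple (a point): Foot of the steel staple on the case's top, midway between its two legs, at the top's surface. The staple is a fixed arch of 5 mm round wire that stands in the case's x-z plane (its two legs 23 mm apart along the case's x), 18 mm between legs, 18 mm clear under it, 23 mm high over all; it is only 5 mm thick along the case's y
- tray: Loose light-wood compartment tray (3 x 3 cells, walls 42 high), 206 long (x) x 226 wide (y), front board 57 high, 10 thick at its -x end; 0.45 kg plus stamps. Origin: centre of its underside. Starts drawn 50 to 85 mm out of the case. Fully home it touches the back wall, its front board flush with the case's front, its origin at x = -5, y = 0, z = 8 mm in the frame of the case
- tray_pull (a point): Middle of the brass bar pull of the tray: a 10 mm round bar, 100 mm long along the tray's y, at 33 mm in front of the front board (23 mm clear finger gap behind it) and 28 mm above the tray's underside; can be pushed or pinched from above
- stamp0: Red hand stamp, 38 mm base, 48 high, 50 g, standing loose in a cell of the tray. Origin: centre of its underside, z up when upright
- stamp1: Red hand stamp like stamp0, in another cell
- stamp2: Red hand stamp like stamp0, in another cell
- stamp3: Red hand stamp like stamp0, in another cell
- padlock: Loose dial padlock lying on its back on the case's top, dial up: grey metal body 58 long (x) x 52 wide (y) x 22 thick, flat sides, 0.3 kg in all. Origin: centre of the body's underside; +x towards the shackle, z out of the dial. At the start +x points along the case's -y and the shackle's toe leg (y = -16 mm) passes under the staple, so that one staple leg stands inside the U
- dial_knob (a point): On the dial's axis, half way up its knob: round grooved black knob 24 mm across, 14.5 high, its foot 25 mm and its top 39.5 mm above the lock's underside, on a dial plate 41 mm across. 2 mm towards -x from the lock's origin. The dial turns about the lock's z
- dial (a joint): Dial angle, rad, growing CLOCKWISE seen from above; 0: long white tick at the index. 12 light clicks (0.01 N m), every 0.5236; let go it settles in one. Starts between -0.25 and 1.3. 2.094: blue dot at the index, 1.047: red. Clockwise to blue sets an inner disc, turning back leaves it; over 0.3 past blue the lock stays shut until cleared by a full turn anticlockwise
- index_mark (a point): White index tick on the top of the lock body, at the dial's edge on the shackle side
- shackle (a joint): How far the shackle is drawn out, m: 0 locked, 0.020 fully out. Moves only with both discs set (2 N friction; stays where left). Pull the lock body away from the staple (along the lock's -x): after 5 to 16 mm of play the bow catches on the staple and the shackle comes out. To unhook, move the open lock back along its +x until the staple is at x = 36 mm in its frame (the gap), lift straight up
- ink_tin: Black round ink pad tin, 86 mm across, 14 high, on the table (bystander). Origin: centre of its underside
- crystal: Clear crystal-handled stamp, 42 mm across, 68 high, standing on the table (bystander). Origin: centre of its underside
- envelopes: Stack of envelopes with striped edges, 110 x 220 x 20 mm, on the table (bystander). Origin: centre of its underside
- shackle_bow (a point): Middle of the shackle's bow, on the axis of its 7 mm round steel bar; moves with the shackle. The U has legs at y = +16 and -16 mm in the lock's frame, at mid thickness (11 mm up), inner width 25. Locked, this point is at x = 61 mm. Locked, the toe leg ends 6 mm inside the body; fully out, it ends 14 mm clear of the body's end face (x = 29 mm): that is the gap to unhook by
Not all that is in view belongs to the job. Leave any green look-alike of the padlock alone. What is shaped like the stamp1 but yellow is not meant.

How it is judged:
By the outcome, as a careful person would: the job done as asked, in the order asked, and still so for the second after the job is handed in, while the arm keeps its last pose, push and grip.
It also fails if it takes over 72 s, if anything falls off the work surface, if the arm or the gripper's body presses on something with over 40 N, if the wrist force passes 120 N, or if a joint passes its speed limit or range.

## Working session

There is one attempt and no reset: what is moved stays moved. The work goes in short steps, Python scripts to look and compute and a shell command to move; the robot and the scene stay as the last step left them, time stands still between calls to the robot, and variables do not carry over. Pictures are saved under pics/ and viewed, at most 10 in all, crops included, and the job is handed in when it is done.

```bash
mkdir -p pics; ls
python3 - <<'E'
from cell import manip
import cv2,numpy as np
print(manip.get_state())
for n in("scene","top"):
    im,d=manip.capture(n); cv2.imwrite(f"pics/{n}0.png",im[:,:,::-1]); np.savez(f"pics/{n}0.npz",im=im,d=d)
    print(n,manip.calibration(n))
print(manip.calibration("wrist"))
E
```

```text
pics
{'time_s': 0.0, 'joints': array([ 1.13831887e+00,  3.08989761e-01,  1.63520523e+00, -7.90424018e-06,
        1.19970306e+00, -6.96859829e-02]), 'qvel': array([ 7.30202396e-04, -8.11816568e-04,  9.10590445e-04,  4.59089317e-04,
       -8.10702169e-04, -2.09542995e-05]), 'effort': array([ 5.32033882e-04, -4.15252197e+01, -2.76664335e+01, -9.12774453e-05,
        1.00530364e-02, -1.29757717e-05]), 'ee_pos': array([0.22145363, 0.58351093, 0.20904773]), 'eef_rot': array([-0.5666446 , -3.08949061,  0.00351   ]), 'contact_force': array([0.14296723, 0.47763485, 0.09053371]), 'ft_torque': array([ 0.0193346 , -0.01918015,  0.01323134]), 'gripper_force': 0.0, 'width': 0.997175586947699}
scene {'fx': 475.1166449104814, 'fy': 475.1166449104814, 'cx': 323.3846180114097, 'cy': 202.35295878004237, 'world_to_cam': array([[ 0.79723365,  0.60364481,  0.00560744, -0.39553762],
       [ 0.52069934, -0.6829284 , -0.51232899, -0.19002622],
       [-0.30543526,  0.4113657 , -0.85877096,  1.52364974],
       [ 0.        ,  0.        ,  0.        ,  1.        ]])}
top {'fx': 500.81005837258624, 'fy': 500
[... 188 characters left out ...]
-01, -2.28240290e-02, -1.94920603e-01,
         5.22992700e-01],
       [ 1.94844713e-01,  5.52453261e-03, -9.80818545e-01,
         1.39668223e+00],
       [ 0.00000000e+00,  0.00000000e+00,  0.00000000e+00,
         1.00000000e+00]])}
{'fx': 298.5406990198501, 'fy': 298.5406990198501, 'cx': 323.8373444475471, 'cy': 200.76483129251943, 'tool_from_camera': array([[ 9.76699539e-04, -9.61801887e-01, -2.73744729e-01,
         6.96849488e-02],
       [ 9.99998939e-01,  6.43479028e-04,  1.30705406e-03,
        -9.98461456e-04],
       [-1.08097807e-03, -2.73745715e-01,  9.61801494e-01,
        -1.62755212e-01],
       [ 0.00000000e+00,  0.00000000e+00,  0.00000000e+00,
         1.00000000e+00]])}
```

View pics/top0.png

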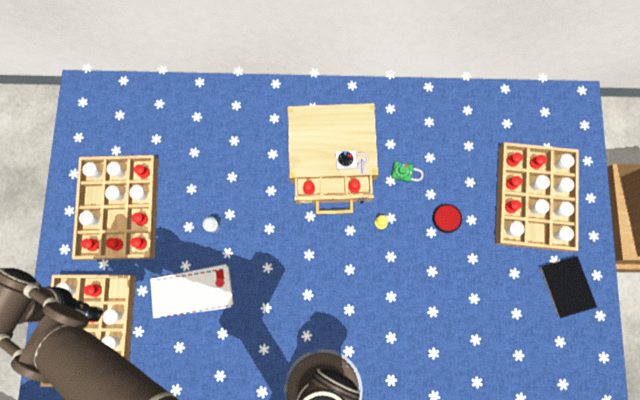

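View pics/scene0.png

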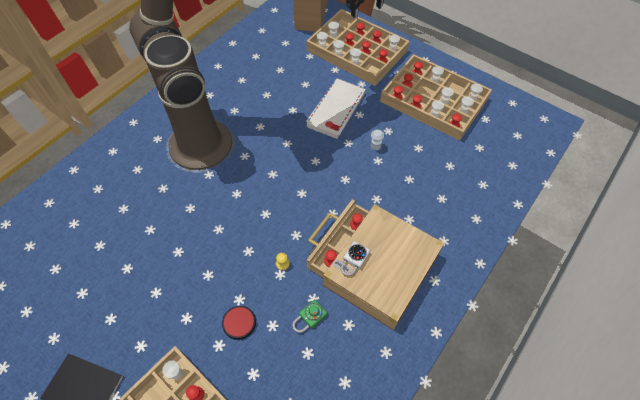

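The top view shows the case at (333,140), the pull bar at (335,211) and the padlock at (346,159) with its shackle toward the right (-y). A green look-alike lies at (403,172), the crystal at (210,225), the tin at (447,218) and the envelopes at (192,290).

```bash
cat > h.py <<'E'
from cell import manip
import cv2,numpy as np
from scipy.spatial.transform import Rotation as R
def cam(n,st=None):
    c=manip.calibration(n)
    if n=="wrist":
        T=np.eye(4);T[:3,:3]=R.from_rotvec(st["eef_rot"]).as_matrix();T[:3,3]=st["ee_pos"]
        return c,T@c["tool_from_camera"]
    return c,np.linalg.inv(c["world_to_cam"])
def ray(c,T,uv,z):
    uv=np.atleast_2d(uv).astype(float)
    d=np.c_[(uv[:,0]-c["cx"])/c["fx"],(uv[:,1]-c["cy"])/c["fy"],np.ones(len(uv))]@T[:3,:3].T
    o=T[:3,3]; return o+d*((z-o[2])/d[:,2])[:,None]
def cloud(c,T,d):
    v,u=np.indices(d.shape)
    p=np.stack([(u-c["cx"])/c["fx"]*d,(v-c["cy"])/c["fy"]*d,d],-1)@T[:3,:3].T+T[:3,3]
    p[d==0]=np.nan; return p
def proj(c,T,P):
    p=(np.atleast_2d(P)-T[:3,3])@T[:3,:3]
    return np.c_[p[:,0]/p[:,2]*c["fx"]+c["cx"],p[:,1]/p[:,2]*c["fy"]+c["cy"]]
def totool(st,P): # world point -> shift in tool axes (m)
    return R.from_rotvec(st["eef_rot"]).as_matrix().T@(np.array(P)-st["ee_pos"])
def snap(n,k):
    st=manip.get_state(); im,d=manip.capture(n); cv2.imwrite(f"pics/{k}.png",im[:,:,::-1]); np.savez(f"pics/{k}.npz",im=im,d=d,pos=st["ee_pos"],rot=st["eef_rot"]); return st,im,d
def load(n,k):
    f=np.load(f"pics/{k}.npz"); st=dict(ee_pos=f["pos"],eef_rot=f["rot"]) if "pos" in f else None
    return f["im"],f["d"],*cam(n,st),st
E
python3 - <<'E'
from h import *
for n in("top","scene"):
    im,d,c,T,_=load(n,n+"0"); p=cloud(c,T,d)
    hsv=cv2.cvtColor(im,cv2.COLOR_RGB2HSV)
    m=(abs(p[...,2]-.078)<.006)&(p[...,0]>.45)&(p[...,0]<.95)&(abs(p[...,1])<.25)
    k=cv2.morphologyEx(m.astype(np.uint8),cv2.MORPH_CLOSE,np.ones((15,15)))
    k=cv2.morphologyEx(k,cv2.MORPH_OPEN,np.ones((5,5)))
    cs,_=cv2.findContours(k,0,2); cc=max(cs,key=cv2.contourArea)
    w=ray(c,T,cc[:,0],.078)[:,:2].astype(np.float32)
    r=cv2.minAreaRect(w*1000); print(n,r, np.nanmedian(p[...,2][m]))
    print(cv2.boxPoints(r))
st=manip.get_state(); print(R.from_rotvec(st["eef_rot"]).as_matrix())
print(ray(*cam("top"),[(335,211)],.036),ray(*cam("top"),[(346,159),],.1))
E
```

```text
top ((705.0687255859375, -11.310577392578125), (217.9778594970703, 254.70230102539062), 3.1238129138946533) 0.07779766976719737
[[ 589.30194  109.91212]
 [ 603.1816  -144.41173]
 [ 820.8355  -132.53326]
 [ 806.9559   121.79057]]
scene ((705.939208984375, -12.721206665039062), (216.06536865234375, 258.12750244140625), 3.0742838382720947) 0.07681653480018691
[[ 591.14026  110.36294]
 [ 604.98376 -147.39307]
 [ 820.73816 -135.80536]
 [ 806.89465  121.95065]]
[[-9.34891992e-01  3.54931218e-01 -8.90436035e-04]
 [ 3.54932303e-01  9.34890028e-01 -1.92215659e-03]
 [ 1.50226389e-04 -2.11305332e-03 -9.99997756e-01]]
[[ 0.50348986 -0.02446201  0.036     ]] [[ 0.64271346 -0.0517081   0.1       ]]
```

```bash
cat >> h.py <<'E'
C0=np.array([.7055,-.012,0]); YAW=np.radians(3.1)
def w(p,yaw=YAW): # case frame -> world
    return C0+R.from_euler("z",yaw).apply(p)
def go(P,yawx,st=None): # shift (units .5m) and turn (units 30deg) to TCP at P, tool x at yawx deg, pointing down
    st=st or manip.get_state(); r=np.radians(yawx)
    M=np.array([[np.cos(r),np.sin(r),0],[np.sin(r),-np.cos(r),0],[0,0,-1]])
    Q=R.from_rotvec(st["eef_rot"]); t=(Q.inv()*R.from_matrix(M)).as_rotvec()
    print("shift",np.round(totool(st,P)/.5,4),"turn",np.round(np.degrees(t)/30,3))
E
python3 -c "
from h import *
go((.43,-.027,.2),93.1)"
```

```text
shift [-0.8233 -0.9936  0.0203] turn [-4.000e-03  2.000e-03  2.204e+00]
```

```bash
python3 -m handwheel '{"delta_pos":[[-0.07,-0.08,0],[-0.14,-0.17,0],[-0.21,-0.25,0],[-0.28,-0.34,0],[-0.35,-0.42,0]],"turn":[[0,0,0.2],[0,0,0.4],[0,0,0.6],[0,0,0.8],[0,0,1]],"gripper":[1,1,1,1,1]}'; python3 -c "
from h import *
go((.43,-.027,.2),93.1)"
```

```text
time_s: 0.72
ee_pos: [0.3108, 0.3238, 0.2098]
eef_rot: [-1.351, -2.836, 0.001]
contact_force: [0.3, 0.4, 0.0]
width: 0.999
gripper_force: 0.0
shift [-0.6951 -0.2568  0.02  ] turn [-1.000e-03  1.000e-03  1.198e+00]
```

```bash
python3 -m handwheel '{"delta_pos":[[-0.11,-0.04,0],[-0.22,-0.08,0],[-0.33,-0.12,0],[-0.44,-0.16,0],[-0.54,-0.2,0]],"turn":[[0,0,0.2],[0,0,0.4],[0,0,0.6],[0,0,0.8],[0,0,1]],"gripper":[1,1,1,1,1]}'; python3 -c "
from h import *
go((.43,-.027,.2),93.1)"
```

```text
time_s: 1.35
ee_pos: [0.4043, 0.0515, 0.2102]
eef_rot: [2.04, 2.388, 0.001]
contact_force: [1.1, -0.1, -1.0]
width: 1.0
gripper_force: 0.0
shift [-0.1631  0.0262  0.0204] turn [0.001 0.    0.196]
```

```bash
python3 -m handwheel '{"delta_pos":[[-0.08,0.03,0.02],[-0.15,0.05,0.02],[-0.15,0.05,0.02],[-0.15,0.05,0.02],[-0.15,0.05,0.02]],"turn":[[0,0,0.1],[0,0,0.19],[0,0,0.19],[0,0,0.19],[0,0,0.19]],"gripper":[1,0.5,0,0,0]}'
python3 - <<'E'
from h import *
st,im,d=snap("wrist","w1"); print(st["ee_pos"],st["width"])
go((.43,-.027,.2),93.1)
E
```

```text
time_s: 1.98
ee_pos: [0.4402, -0.0156, 0.2001]
eef_rot: [-2.15, -2.29, 0.0]
contact_force: [0.1, -0.4, -0.3]
width: 0.144
gripper_force: 0.0
[ 0.44019602 -0.01564254  0.20007794] 0.14439392757939423
shift [-0.0214 -0.022   0.0003] turn [-0.001 -0.001  0.017]
```

View pics/w1.png

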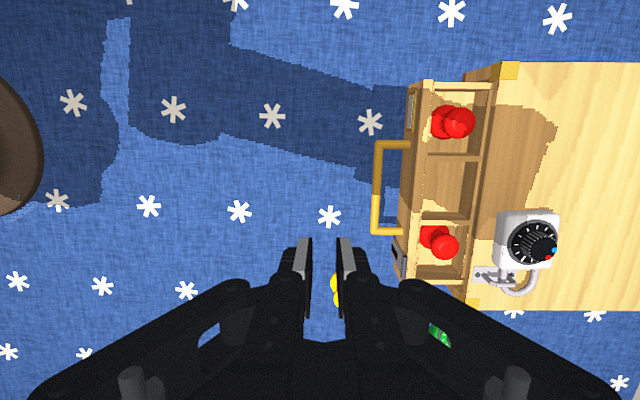

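Wrist view: bar pull at u≈377 (v 142–235), two red stamps in the front row, padlock body at (527,240), shackle around staple at (490,277).

Run:
```python
from h import *
im,d,c,T,st=load("wrist","w1")
print("bar",ray(c,T,[(377,148),(377,190),(377,230)],.036))
p=cloud(c,T,d); hsv=cv2.cvtColor(im,cv2.COLOR_RGB2HSV)
z=p[...,2]; m=(abs(z-.036)<.012)&(p[...,0]<.53)&(p[...,0]>.48)&(abs(p[...,1]+.02)<.035)
print("barcloud",m.sum(),np.nanmedian(p[m],0))
m=(abs(z-.078)<.004)&(p[...,0]>.55)
k=cv2.morphologyEx(m.astype(np.uint8),cv2.MORPH_OPEN,np.ones((3,3)))
ed=[]
for v in range(80,240,10):
    us=np.where(k[v,400:])[0]
    if len(us): ed.append(ray(c,T,[(us[0]+400,v)],.078)[0])
ed=np.array(ed); print(np.round(ed[:, :2],4)); a=np.polyfit(ed[:,1],ed[:,0],1); print("front edge x=",a, np.degrees(np.arctan(-a[0])))
# padlock body top z .1
m=(abs(z-.1)<.006)&(p[...,0]>.58)&(p[...,0]<.72)&(abs(p[...,1]+.05)<.06)
w_=np.c_[p[m][:,0],p[m][:,1]].astype(np.float32)*1000; print("lock",cv2.minAreaRect(w_),m.sum())
m=(abs(z-.1175)<.006)&(p[...,0]>.58)&(p[...,0]<.72)
w_=np.c_[p[m][:,0],p[m][:,1]].astype(np.float32)*1000; print("knob",cv2.minAreaRect(w_),m.sum())
cv2.imwrite("pics/w1c.png",cv2.resize(im[190:320,440:590,::-1],None,fx=5,fy=4.6,interpolation=cv2.INTER_CUBIC)[:600,:800])
go(w((-.235,0,.2)),93.1)
```

```text
bar [[ 0.49486212  0.02334448  0.036     ]
 [ 0.50011318 -0.02324028  0.036     ]
 [ 0.50551453 -0.0711584   0.036     ]]
barcloud 598 [ 0.49781557 -0.01554418  0.03909497]
[[ 0.5879  0.0936]
 [ 0.588   0.0852]
 [ 0.589   0.0767]
 [ 0.589   0.068 ]
 [ 0.59    0.0593]
 [ 0.5901  0.0503]
 [ 0.5912  0.0412]
 [ 0.5913  0.0319]
 [ 0.5914  0.0224]
 [ 0.5924  0.0128]
 [ 0.5926  0.003 ]
 [ 0.5937 -0.007 ]
 [ 0.5938 -0.0172]
 [ 0.5949 -0.0275]
 [ 0.5951 -0.0381]
 [ 0.5962 -0.0488]]
front edge x= [-0.05691181  0.59309887] 3.257292633104518
lock ((637.8445434570312, -60.029449462890625), (56.25348663330078, 76.23408508300781), 4.1823201179504395) 2394
knob ((639.5446166992188, -49.511512756347656), (25.453367233276367, 25.472816467285156), 14.857717514038086) 621
shift [-0.022   0.0598  0.0003] turn [-0.001 -0.001  0.017]
```

View pics/w1c.png

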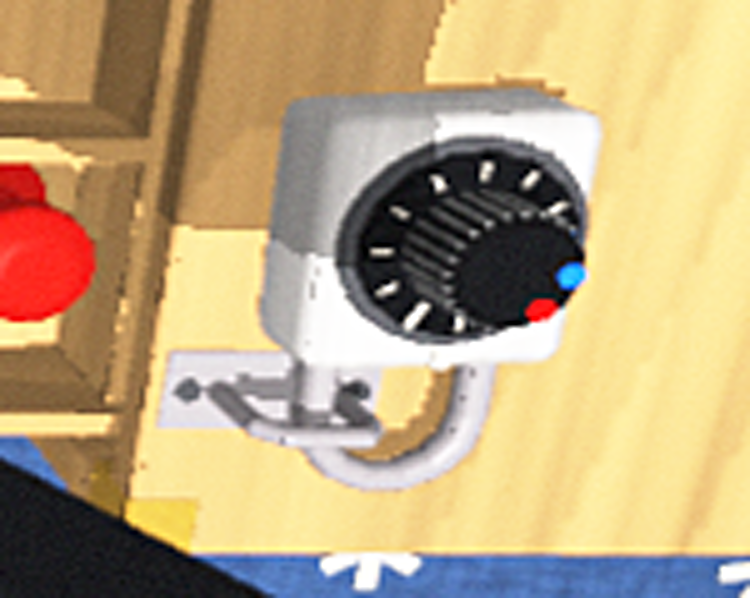

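```bash
python3 -m handwheel '{"delta_pos":[[-0.02,0.04,0],[-0.02,0.04,0.1],[-0.02,0.04,0.2],[-0.02,0.04,0.3],[-0.02,0.04,0.347]],"turn":[[0,0,0.017],[0,0,0.017],[0,0,0.017],[0,0,0.017],[0,0,0.017]],"gripper":[0,0,0,0,0]}'; python3 -c "
from h import *
go(w((-.221,0,.026)),93.2)"
```

```text
time_s: 2.65
ee_pos: [0.4588, -0.024, 0.0242]
eef_rot: [-2.158, -2.278, 0.004]
contact_force: [0.4, 0.4, 0.8]
width: 0.003
gripper_force: 0.0
shift [-0.0026  0.0521 -0.0039] turn [-0.009 -0.002 -0.003]
```

```bash
python3 -m handwheel '{"delta_pos":[[0,0.02,0],[0,0.04,0],[0,0.055,0],[0,0.07,0],[0,0.085,0]],"turn":[[0,0,0],[0,0,0],[0,0,0],[0,0,0],[0,0,0]],"gripper":[0,0,0,0,0]}'; python3 -m handwheel '{"delta_pos":[[0,0.013,0],[0,0.026,0],[0,0.039,0],[0,0.052,0],[0,0.065,0]],"turn":[[0,0,0],[0,0,0],[0,0,0],[0,0,0],[0,0,0]],"gripper":[0,0,0,0,0]}'
```

```text
time_s: 3.28
ee_pos: [0.5048, -0.0231, 0.0274]
eef_rot: [2.162, 2.278, 0.001]
contact_force: [0.1, 0.0, -0.1]
width: -0.004
gripper_force: 0.0
time_s: 3.9
ee_pos: [0.5323, -0.0212, 0.026]
eef_rot: [-2.157, -2.274, 0.01]
contact_force: [-7.3, -1.3, 5.2]
width: -0.003
gripper_force: 3.7
```

```bash
python3 -m handwheel '{"delta_pos":[[0,0.004,0],[0,0.008,0],[0,0.012,0],[0,0.016,0],[0,0.016,0]],"turn":[[0,0,0],[0,0,0],[0,0,0],[0,0,0],[0,0,0]],"gripper":[0,0,0,0,0]}'
python3 - <<'E'
from h import *
st,im,d=snap("wrist","w2"); snap("top","t2")
E
```

```text
time_s: 4.53
ee_pos: [0.542, -0.0208, 0.026]
eef_rot: [-2.16, -2.276, 0.005]
contact_force: [-5.7, -0.4, 2.3]
width: 0.0
gripper_force: 2.7
```

View pics/w2.png

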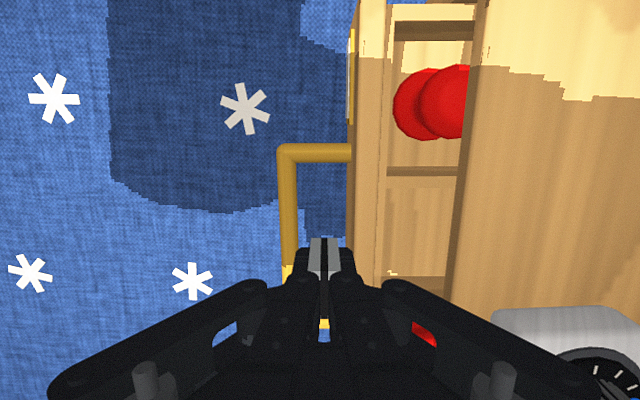

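Run:
```python
from h import *
im,d,c,T,st=load("wrist","w2"); p=cloud(c,T,d)
print(st["ee_pos"],proj(c,T,[st["ee_pos"]]))
print("bar",ray(c,T,[(288,150),(288,230)],.036), p[200,288],p[230,288],p[200,285])
for v in (60,200):
  print(v,[(u,np.round(p[v,u],3)) for u in (352,368,384,400,420,455,468,480)])
im,d,c,T,st=load("top","t2")
cv2.imwrite("pics/t2c.png",cv2.resize(im[90:240,260:420,::-1],None,fx=4,fy=4,interpolation=cv2.INTER_CUBIC))
```

```text
[ 0.5419617  -0.02082334  0.02595335] [[324.62745032 237.59645869]]
bar [[ 0.52059282  0.03018971  0.036     ]
 [ 0.5214984  -0.0132403   0.036     ]] [0.52176059 0.00536732 0.04139447] [ 0.52191971 -0.01174288  0.03975458] [0.52007544 0.00494301 0.04021377]
60 [(352, array([0.549, 0.072, 0.046])), (368, array([0.554, 0.069, 0.064])), (384, array([0.562, 0.072, 0.049])), (400, array([0.577, 0.079, 0.012])), (420, array([0.588, 0.08 , 0.012])), (455, array([0.607, 0.08 , 0.014])), (468, array([0.614, 0.081, 0.012])), (480, array([0.591, 0.069, 0.076]))]
200 [(352, array([0.553, 0.01 , 0.053])), (368, array([0.559, 0.014, 0.063])), (384, array([0.569, 0.01 , 0.049])), (400, array([0.587, 0.001, 0.013])), (420, array([0.599, 0.002, 0.014])), (455, array([0.594, 0.017, 0.069])), (468, array([0.595, 0.02 , 0.077])), (480, array([0.601, 0.02 , 0.076]))]
```

View pics/t2c.png

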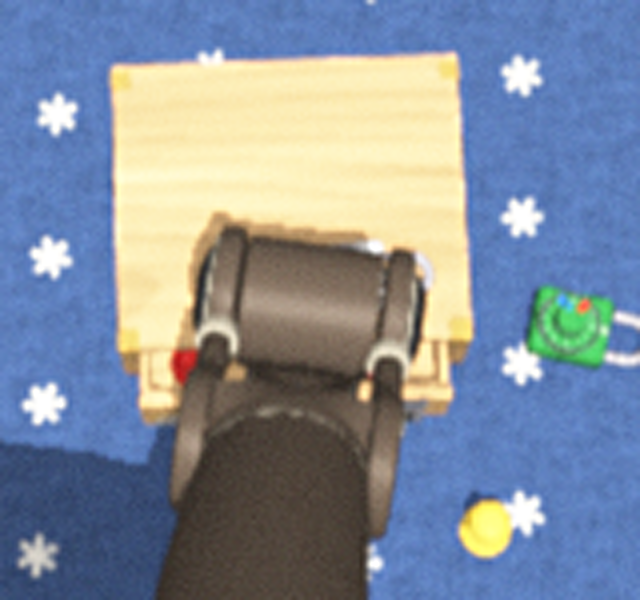

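```bash
python3 -m handwheel '{"delta_pos":[[0,-0.006,0],[0,-0.006,-0.05],[0,-0.006,-0.1],[0,-0.006,-0.15],[0,-0.006,-0.15]],"turn":[[0,0,0],[0,0,0],[0,0,0],[0,0,0],[0,0,0]],"gripper":[0,0,0,0,0]}'; python3 -m handwheel '{"delta_pos":[[0,-0.05,0],[0,-0.1,0],[0,-0.15,0],[0,-0.2,0],[0,-0.2,0]],"turn":[[0,0,0],[0,0,0],[0,0,0],[0,0,0],[0,0,0]],"gripper":[0,0,0,0,0]}'
python3 - <<'E'
from h import *
st,im,d=snap("wrist","w3"); c,T=cam("wrist",st)
hsv=cv2.cvtColor(im,cv2.COLOR_RGB2HSV); p=cloud(c,T,d)
m=(abs(p[...,2]-.038)<.008)&(p[...,0]>.48)&(p[...,0]<.54)&(p[...,1]>-.06)&(p[...,1]<.02)
print(np.median(p[m],0),m.sum()); print(ray(c,T,[(374,190)],.041))
E
```

```text
time_s: 5.25
ee_pos: [0.545, -0.0215, 0.1045]
eef_rot: [2.158, 2.274, 0.008]
contact_force: [0.1, -0.1, 0.5]
width: -0.003
gripper_force: 0.0
time_s: 5.88
ee_pos: [0.4393, -0.0261, 0.1004]
eef_rot: [-2.162, -2.277, 0.002]
contact_force: [0.8, 1.0, 0.2]
width: 0.002
gripper_force: 0.0
[ 0.52013348 -0.01716287  0.03910347] 1308
[[ 0.47633567 -0.00992443  0.041     ]]
```

View pics/w3.png

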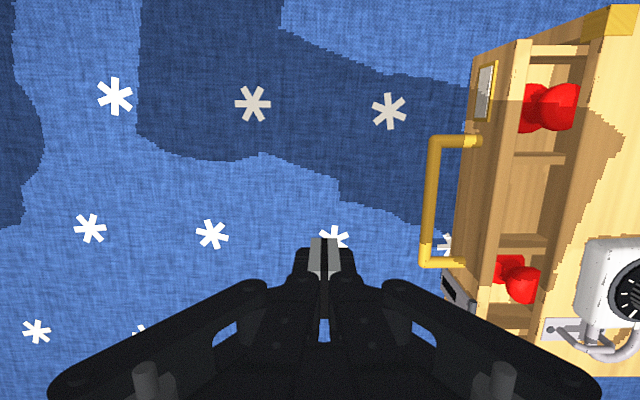

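Bar now at x≈0.520 with the fingers having slipped past it; I'll push again with the stiff side of the fingers (tool turned 90°).

```bash
for i in 1 2 3; do python3 -m handwheel '{"delta_pos":[[0,0,0],[0,0,0],[0,0,0],[0,0,0],[0,0,0]],"turn":[[0,0,-0.25],[0,0,-0.5],[0,0,-0.75],[0,0,-1],[0,0,-1]],"gripper":[0.3,0.3,0.3,0.3,0.3]}'|grep -E "pos|rot"; done
python3 - <<'E'
from h import *
st,im,d=snap("wrist","w4"); print(st["joints"],st["width"]); go((.465,-.0235,.021),183.2)
E
```

```text
ee_pos: [0.4429, -0.0265, 0.1018]
eef_rot: [1.5, 2.759, 0.001]
ee_pos: [0.4422, -0.0264, 0.1018]
eef_rot: [0.738, 3.053, 0.0]
ee_pos: [0.4418, -0.0264, 0.1018]
eef_rot: [-0.076, 3.14, -0.0]
[-1.58114471e-01  1.01221630e-01  2.13477127e+00  4.30919750e-05
  9.05156380e-01 -1.77715169e+00] 0.30448490309129606
shift [-0.0466  0.0035  0.1616] turn [-0.     0.001 -0.015]
```

```bash
python3 -m handwheel '{"delta_pos":[[-0.045,0.004,0.04],[-0.045,0.004,0.08],[-0.045,0.004,0.12],[-0.045,0.004,0.16],[-0.045,0.004,0.16]],"turn":[[0,0,0],[0,0,0],[0,0,0],[0,0,0],[0,0,0]],"gripper":[0.3,0.3,0.3,0.3,0.3]}'; python3 -m handwheel '{"delta_pos":[[-0.02,0,0],[-0.04,0,0],[-0.06,0,0],[-0.08,0,0],[-0.1,0,0]],"turn":[[0,0,0],[0,0,0],[0,0,0],[0,0,0],[0,0,0]],"gripper":[0.3,0.3,0.3,0.3,0.3]}';python3 -m handwheel '{"delta_pos":[[-0.01,0,0],[-0.02,0,0],[-0.03,0,0],[-0.04,0,0],[-0.04,0,0]],"turn":[[0,0,0],[0,0,0],[0,0,0],[0,0,0],[0,0,0]],"gripper":[0.3,0.3,0.3,0.3,0.3]}'
python3 - <<'E'
from h import *
st,im,d=snap("wrist","w5"); c,T=cam("wrist",st); p=cloud(c,T,d)
for v in (150,200,230): print(ray(c,T,[(u,v) for u in (300,)],.04))
E
```

```text
time_s: 8.48
ee_pos: [0.4622, -0.0229, 0.0204]
eef_rot: [0.078, -3.137, -0.001]
contact_force: [-0.6, 0.2, 0.6]
width: 0.298
gripper_force: 0.0
time_s: 9.1
ee_pos: [0.5146, -0.0206, 0.0219]
eef_rot: [-0.082, 3.14, -0.0]
contact_force: [0.7, -0.8, -0.4]
width: 0.304
gripper_force: 0.0
time_s: 9.72
ee_pos: [0.5342, -0.0196, 0.0219]
eef_rot: [-0.082, 3.14, -0.0]
contact_force: [-0.4, 0.2, -0.4]
width: 0.298
gripper_force: 0.0
[[ 0.48068575 -0.03451795  0.04      ]]
[[ 0.50564117 -0.03373088  0.04      ]]
[[ 0.5217933  -0.03322145  0.04      ]]
```

View pics/w5.png

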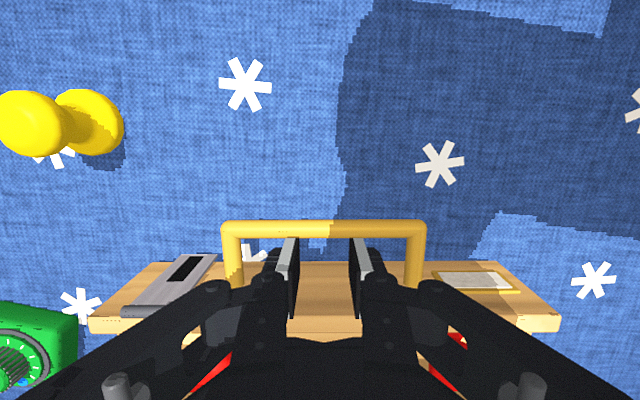

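The fingers again stand in the gap behind the bar (bar at v≈228, in front of them), without any force, so the bar offers no push. I'll push on the front board itself, higher up, above the bar.

```bash
python3 -m handwheel '{"delta_pos":[[0,0,-0.03],[0,0,-0.056],[0,0,-0.056],[0,0,-0.056],[0,0,-0.056]],"turn":[[0,0,0],[0,0,0],[0,0,0],[0,0,0],[0,0,0]],"gripper":[0.3,0.1,0,0,0]}'; python3 -m handwheel '{"delta_pos":[[-0.01,0,0],[-0.02,0,0],[-0.03,0,0],[-0.042,0,0],[-0.054,0,0]],"turn":[[0,0,0],[0,0,0],[0,0,0],[0,0,0],[0,0,0]],"gripper":[0,0,0,0,0]}'
python3 - <<'E'
from h import *
st,im,d=snap("wrist","w6"); c,T=cam("wrist",st); p=cloud(c,T,d)
m=(abs(p[...,2]-.039)<.006)&(p[...,0]>.48)&(p[...,0]<.57)&(p[...,1]>-.06)&(p[...,1]<.02)
print("bar",np.median(p[m],0),m.sum()); 
m=(abs(p[...,2]-.063)<.005)&(p[...,0]>.5)&(p[...,0]<.62)&(abs(p[...,1]+.06)<.08)
print("board",np.percentile(p[m][:,0],[5,50,95]),m.sum());
E
```

```text
time_s: 10.4
ee_pos: [0.5332, -0.0195, 0.0495]
eef_rot: [0.082, -3.14, -0.0]
contact_force: [-0.4, -0.2, -0.4]
width: -0.002
gripper_force: 0.0
time_s: 11.02
ee_pos: [0.5612, -0.0181, 0.0498]
eef_rot: [-0.082, 3.14, -0.0]
contact_force: [-0.2, 1.1, 0.1]
width: -0.006
gripper_force: 0.0
bar [ 0.52304463 -0.02007808  0.03928511] 3178
board [0.55420519 0.56069765 0.59450133] 5680
```

Run:
```python
from h import *
for k in("w2","w5","w6"):
    im,d,c,T,st=load("wrist",k); p=cloud(c,T,d)
    m=(p[...,2]>st["ee_pos"][2]-.01)&(np.hypot(p[...,0]-st["ee_pos"][0],p[...,1]-st["ee_pos"][1])<.025)
    print(k,st["ee_pos"],proj(c,T,[st["ee_pos"]]))
    for v in range(228,262,4): print(v,[np.round(p[v,u],3).tolist() for u in (290,320,334)])
im=load("wrist","w6")[0]; cv2.imwrite("pics/w6c.png",im[:,:,::-1])
```

```text
w2 [ 0.5419617  -0.02082334  0.02595335] [[324.85007121 239.43578426]]
228 [[0.523, -0.01, 0.038], [0.539, -0.024, -0.001], [0.548, -0.023, -0.0]]
232 [[0.523, -0.012, 0.039], [0.539, -0.027, -0.001], [0.548, -0.026, -0.0]]
236 [[0.523, -0.014, 0.04], [0.539, -0.03, -0.0], [0.549, -0.029, 0.001]]
240 [[0.523, -0.016, 0.041], [0.539, -0.01, 0.053], [0.546, -0.009, 0.054]]
244 [[0.523, -0.019, 0.039], [0.539, -0.01, 0.057], [0.546, -0.009, 0.059]]
248 [[0.523, -0.021, 0.039], [0.539, -0.009, 0.063], [0.546, -0.009, 0.062]]
252 [[0.523, -0.024, 0.039], [0.539, -0.009, 0.068], [0.545, -0.009, 0.067]]
256 [[0.523, -0.026, 0.04], [0.539, -0.009, 0.071], [0.545, -0.009, 0.072]]
260 [[0.523, -0.028, 0.04], [0.539, -0.009, 0.075], [0.545, -0.009, 0.075]]
w5 [ 0.534176   -0.01957222  0.0218864 ] [[324.85007121 239.43578426]]
228 [[0.521, -0.038, 0.04], [0.52, -0.023, 0.04], [0.52, -0.016, 0.039]]
232 [[0.523, -0.038, 0.041], [0.522, -0.023, 0.042], [0.522, -0.016, 0.041]]
236 [[0.526, -0.038, 0.039], [0.525, -0.023, 0.039], [0.524, -0.015, 0.041]]
240 [[0.523, -0.037, 0.05], [0.545, -0.022, -0
[... 469 characters left out ...]
121 239.43578426]]
228 [[0.556, -0.039, 0.047], [0.555, -0.021, 0.047], [0.554, -0.013, 0.048]]
232 [[0.556, -0.038, 0.053], [0.555, -0.021, 0.054], [0.554, -0.013, 0.054]]
236 [[0.556, -0.038, 0.06], [0.555, -0.021, 0.059], [0.555, -0.013, 0.06]]
240 [[0.556, -0.037, 0.064], [0.55, -0.021, 0.078], [0.549, -0.014, 0.077]]
244 [[0.559, -0.037, 0.063], [0.55, -0.021, 0.083], [0.55, -0.015, 0.082]]
248 [[0.561, -0.037, 0.064], [0.55, -0.021, 0.087], [0.549, -0.015, 0.087]]
252 [[0.564, -0.037, 0.063], [0.55, -0.021, 0.091], [0.55, -0.015, 0.09]]
256 [[0.591, -0.042, 0.013], [0.55, -0.021, 0.095], [0.549, -0.015, 0.095]]
260 [[0.595, -0.042, 0.013], [0.55, -0.021, 0.098], [0.549, -0.015, 0.099]]
```

View pics/w6c.png

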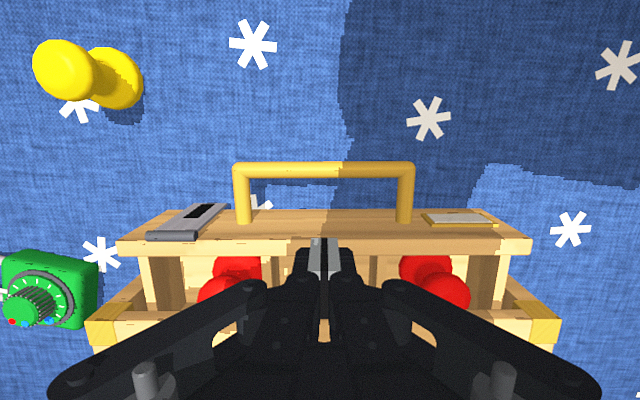

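Depth shows the visible fingertip about 27 mm above the reported TCP (tip at z 0.078 for TCP 0.050), so the fingers have been passing over the bar. Going back in front of the bar and lower, checking the force.

```bash
python3 -m handwheel '{"delta_pos":[[0.05,0,0],[0.1,0,0],[0.15,0,0],[0.18,0.01,0],[0.18,0.01,0.05]],"turn":[[0,0,0],[0,0,0],[0,0,0],[0,0,0],[0,0,0]],"gripper":[0,0,0,0,0]}'; python3 -m handwheel '{"delta_pos":[[0,0,0.01],[0,0,0.02],[0,0,0.03],[0,0,0.034],[0,0,0.034]],"turn":[[0,0,0],[0,0,0],[0,0,0],[0,0,0],[0,0,0]],"gripper":[0,0,0,0,0]}'; python3 -m handwheel '{"delta_pos":[[0,0,0.004],[0,0,0.008],[0,0,0.012],[0,0,0.016],[0,0,0.016]],"turn":[[0,0,0],[0,0,0],[0,0,0],[0,0,0],[0,0,0]],"gripper":[0,0,0,0,0]}'
```

```text
time_s: 11.7
ee_pos: [0.4719, -0.0177, 0.0262]
eef_rot: [-0.082, 3.136, -0.001]
contact_force: [0.9, -0.2, 0.5]
width: -0.003
gripper_force: 0.0
time_s: 12.32
ee_pos: [0.4706, -0.0179, 0.0078]
eef_rot: [-0.082, 3.141, -0.0]
contact_force: [-0.9, -1.0, -0.6]
width: 0.002
gripper_force: 0.0
time_s: 12.95
ee_pos: [0.4703, -0.0178, -0.0004]
eef_rot: [0.082, -3.14, -0.0]
contact_force: [0.0, -0.4, -0.1]
width: 0.004
gripper_force: 0.0
```

```bash
python3 -m handwheel '{"delta_pos":[[0,-0.011,0.016],[-0.02,-0.011,0.016],[-0.04,-0.011,0.016],[-0.06,-0.011,0.016],[-0.08,-0.011,0.016]],"turn":[[0,0,0],[0,0,0],[0,0,0],[0,0,0],[0,0,0]],"gripper":[0,0,0,0,0]}'; python3 -m handwheel '{"delta_pos":[[-0.012,0,0],[-0.024,0,0],[-0.036,0,0],[-0.048,0,0],[-0.06,0,0]],"turn":[[0,0,0],[0,0,0],[0,0,0],[0,0,0],[0,0,0]],"gripper":[0,0,0,0,0]}'
python3 - <<'E'
from h import *
st,im,d=snap("wrist","w7"); c,T=cam("wrist",st); p=cloud(c,T,d)
m=(abs(p[...,2]-.039)<.006)&(p[...,0]>.48)&(p[...,0]<.57)&(p[...,1]>-.06)&(p[...,1]<.02)
print("bar",np.median(p[m],0),m.sum()); print(st["ee_pos"])
m=(abs(p[...,2]-.063)<.005)&(p[...,0]>.5)&(p[...,0]<.62)&(abs(p[...,1]+.06)<.08)
print("board",np.percentile(p[m][:,0],[5,50,95]),m.sum());
E
```

```text
time_s: 13.58
ee_pos: [0.5095, -0.021, -0.0084]
eef_rot: [0.083, -3.136, -0.001]
contact_force: [-7.2, -0.6, 5.2]
width: -0.0
gripper_force: 3.6
time_s: 14.2
ee_pos: [0.5372, -0.0193, -0.009]
eef_rot: [0.083, -3.132, -0.001]
contact_force: [-6.8, -0.7, 4.9]
width: -0.003
gripper_force: 3.4
bar [ 0.5264542  -0.02056938  0.03846537] 677
[ 0.53723599 -0.01931649 -0.00898269]
board [0.52342048 0.52698667 0.54585188] 4870
```

```bash
python3 -m handwheel '{"delta_pos":[[-0.004,0,0],[-0.008,0,0],[-0.012,0,0],[-0.016,0,0],[-0.016,0,0]],"turn":[[0,0,0],[0,0,0],[0,0,0],[0,0,0],[0,0,0]],"gripper":[0,0,0,0,0]}'; python3 -m handwheel '{"delta_pos":[[-0.002,0,0],[-0.004,0,0],[-0.006,0,0],[-0.008,0,0],[-0.008,0,0]],"turn":[[0,0,0],[0,0,0],[0,0,0],[0,0,0],[0,0,0]],"gripper":[0,0,0,0,0]}'
```

```text
time_s: 14.88
ee_pos: [0.5469, -0.019, -0.0089]
eef_rot: [0.083, -3.137, -0.001]
contact_force: [-4.7, 0.4, 1.1]
width: 0.0
gripper_force: 2.4
time_s: 15.5
ee_pos: [0.5472, -0.0189, -0.009]
eef_rot: [0.083, -3.129, -0.001]
contact_force: [-12.7, -0.8, 9.5]
width: 0.003
gripper_force: 6.2
```

```bash
python3 -m handwheel '{"delta_pos":[[-0.002,0,0],[-0.004,0,0],[-0.006,0,0],[-0.006,0,0],[-0.006,0,0]],"turn":[[0,0,0],[0,0,0],[0,0,0],[0,0,0],[0,0,0]],"gripper":[0,0,0,0,0]}'; python3 -m handwheel '{"delta_pos":[[0.03,0,0],[0.06,0,0],[0.06,0,-0.12],[0.06,0,-0.24],[0.06,0,-0.36]],"turn":[[0,0,0],[0,0,0],[0,0,0],[0,0,0],[0,0,0]],"gripper":[0,0,0,0,0]}'
python3 - <<'E'
from h import *
st,im,d=snap("wrist","w8"); c,T=cam("wrist",st); p=cloud(c,T,d)
m=(abs(p[...,2]-.036)<.008)&(p[...,0]>.48)&(p[...,0]<.6)&(p[...,1]>-.05)&(p[...,1]<.01)
print("bar",np.median(p[m],0),m.sum()); 
go((.6395,-.05,.18),93.2)
E
```

```text
time_s: 16.12
ee_pos: [0.5471, -0.0188, -0.0093]
eef_rot: [0.084, -3.122, -0.001]
contact_force: [-17.9, -2.5, 13.0]
width: -0.003
gripper_force: 9.0
time_s: 16.75
ee_pos: [0.5262, -0.0204, 0.1739]
eef_rot: [-0.082, 3.138, -0.0]
contact_force: [1.3, -0.1, -0.5]
width: 0.003
gripper_force: 0.0
bar [ 0.56184827 -0.02148199  0.03902653] 578
shift [-0.2106 -0.069   0.0103] turn [0.022 0.031 2.994]
```

```bash
python3 -m handwheel '{"delta_pos":[[-0.08,-0.03,0],[-0.16,-0.06,0],[-0.21,-0.068,0],[-0.21,-0.068,0],[-0.21,-0.068,0]],"turn":[[0,0,0],[0,0,0],[0,0,0],[0,0,0],[0,0,0]],"gripper":[0.4,0.45,0.45,0.45,0.45]}'
python3 - <<'E'
from h import *
st,im,d=snap("wrist","w9"); c,T=cam("wrist",st); p=cloud(c,T,d); print(st["ee_pos"],st["eef_rot"])
z=p[...,2]
m=(z>.113)&(z<.122)&(abs(p[...,0]-.64)<.03)&(abs(p[...,1]+.05)<.03)
k=(m.astype(np.uint8)); cs,_=cv2.findContours(k,0,2); cc=max(cs,key=cv2.contourArea)
(u,v),r=cv2.minEnclosingCircle(cc); print("knob px",u,v,r,ray(c,T,[(u,v)],.1175))
m=(abs(z-.1)<.005)&(abs(p[...,0]-.64)<.05)&(abs(p[...,1]+.05)<.05)
cs,_=cv2.findContours(m.astype(np.uint8),0,2); cc=max(cs,key=cv2.contourArea); 
print("body",cv2.minAreaRect((ray(c,T,cc[:,0],.1)[:,:2]*1000).astype(np.float32)))
pix=proj(c,T,[(.64,-.05,.1)])[0].astype(int); u0,v0=pix; print(pix)
cv2.imwrite("pics/w9c.png",cv2.resize(im[max(0,v0-65):v0+65,u0-85:u0+85,::-1],None,fx=4.5,fy=4.5,interpolation=cv2.INTER_CUBIC))
E
```

```text
time_s: 17.42
ee_pos: [0.6315, -0.0487, 0.1712]
eef_rot: [0.083, -3.14, -0.0]
contact_force: [-0.3, -0.6, 0.6]
width: 0.45
gripper_force: 0.0
[ 0.63147823 -0.04865951  0.17122711] [ 8.25322814e-02 -3.13950194e+00 -4.19629487e-04]
knob px 321.6883239746094 220.33766174316406 16.366531372070312 [[ 0.63881589 -0.05043856  0.1175    ]]
body ((638.4757690429688, -52.366668701171875), (50.778141021728516, 56.31275939941406), 6.124772071838379)
[322 214]
```

View pics/w9c.png

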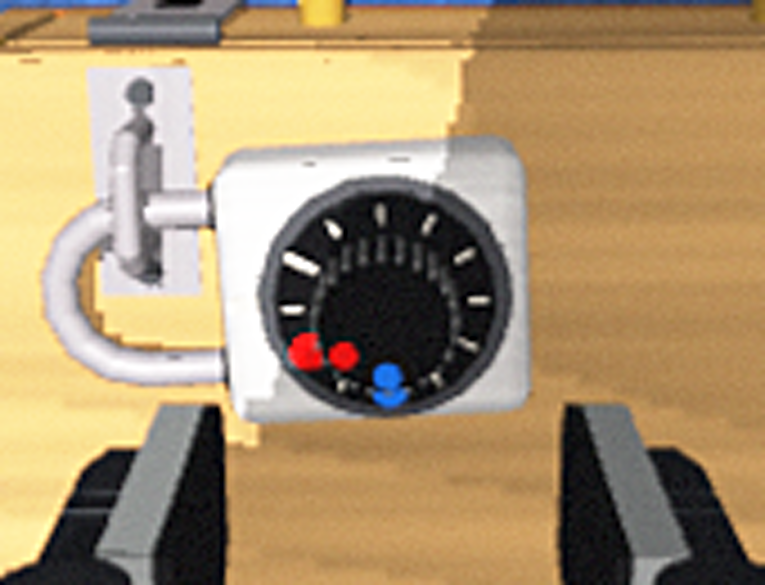

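Dial: long tick at (300,263) about the centre (385,297), red and blue dots consistent: dial ≈ +29°, i.e. the 0.524 click, so blue needs +90° clockwise. Staple sits at (128,205) round the toe leg.

```bash
python3 -c "
from h import *
print([np.round(manip.get_state()['ee_pos'],4) for _ in range(3)])
go((.639,-.05,.079),183.3)"
```

```text
[array([ 0.6312, -0.0486,  0.1713]), array([ 0.6312, -0.0486,  0.1713]), array([ 0.6312, -0.0486,  0.1713])]
shift [-0.0156 -0.0036  0.1846] turn [ 0.001 -0.002 -0.01 ]
```

```bash
python3 -m handwheel '{"delta_pos":[[-0.0156,-0.0036,0],[-0.0156,-0.0036,0.06],[-0.0156,-0.0036,0.1],[-0.0156,-0.0036,0.14],[-0.0156,-0.0036,0.164]],"turn":[[0,0,0],[0,0,0],[0,0,0],[0,0,0],[0,0,0]],"gripper":[0.45,0.45,0.45,0.45,0.45]}'; python3 -m handwheel '{"delta_pos":[[0,0,0.01],[0,0,0.02],[0,0,0.02],[0,0,0.02],[0,0,0.02]],"turn":[[0,0,0],[0,0,0],[0,0,0],[0,0,0],[0,0,0]],"gripper":[0.45,0.45,0.2,0.2,0.2]}'
python3 - <<'E'
from h import *
st,im,d=snap("wrist","w10"); c,T=cam("wrist",st); p=cloud(c,T,d)
z=p[...,2]; m=(z>.112)&(z<.122)&(abs(p[...,0]-.64)<.02)&(abs(p[...,1]+.05)<.013)
print(st["ee_pos"],st["width"],st["contact_force"],p[m].min(0),p[m].max(0),m.sum())
for u in(280,290,300,310,325,340,350,360): print(u,[np.round(p[v,u],3).tolist() for v in(225,236,244,250)])
E
```

```text
time_s: 18.1
ee_pos: [0.6394, -0.0501, 0.088]
eef_rot: [0.082, -3.138, -0.001]
contact_force: [-0.2, 0.6, -0.7]
width: 0.452
gripper_force: 0.0
time_s: 18.73
ee_pos: [0.6427, -0.0501, 0.0829]
eef_rot: [-0.082, 3.135, 0.0]
contact_force: [-0.7, 2.0, 5.7]
width: 0.255
gripper_force: 59.2
[ 0.64270194 -0.05005633  0.08289696] 0.25535263458772955 [-0.70832861  1.97970818  5.73370374] [ 0.62710065 -0.06299755  0.11205741] [ 0.65346033 -0.03709872  0.12198844] 2056
280 [[0.628, -0.074, 0.1], [0.635, -0.074, 0.099], [0.639, -0.074, 0.101], [0.636, -0.072, 0.113]]
290 [[0.628, -0.069, 0.101], [0.633, -0.069, 0.103], [0.631, -0.067, 0.116], [0.631, -0.067, 0.123]]
300 [[0.627, -0.064, 0.102], [nan, nan, nan], [0.632, -0.063, 0.115], [0.633, -0.062, 0.119]]
310 [[0.627, -0.059, 0.102], [0.63, -0.058, 0.109], [0.631, -0.058, 0.115], [0.634, -0.058, 0.117]]
325 [[0.626, -0.051, 0.103], [0.629, -0.051, 0.111], [0.63, -0.051, 0.117], [0.634, -0.051, 0.116]]
340 [[0.626, -0.043, 0.102], [0.63, -0.043, 0.106], [0.631, -0.044, 0.114], [0.633, -0.044, 0.117]]
350 [[0.625, -0.038, 0.103], [0.631, -0.038, 0.103], [0.63, -0.039, 0.115], [0.63, -0.04, 0.122]]
360 [[0.626, -0.033, 0.1], [0.632, -0.032, 0.1], [0.63, -0.034, 0.115], [0.63, -0.035, 0.122]]
```

```bash
python3 -m handwheel '{"delta_pos":[[0,0,0],[0,0,0],[0,0,0],[0,0,0],[0,0,0]],"turn":[[0,0,0.25],[0,0,0.5],[0,0,0.75],[0,0,1],[0,0,1]],"gripper":[0.2,0.2,0.2,0.2,0.2]}'; python3 -m handwheel '{"delta_pos":[[0,0,0],[0,0,0],[0,0,0],[0,0,0],[0,0,0]],"turn":[[0,0,0.25],[0,0,0.5],[0,0,0.75],[0,0,1],[0,0,1]],"gripper":[0.2,0.2,0.2,0.2,0.2]}';  python3 - <<'E'
from h import *
st,im,d=snap("wrist","w11"); print(st["ft_torque"])
cv2.imwrite("pics/w11c.png",cv2.resize(im[150:280,230:420,::-1],None,fx=4,fy=4,interpolation=cv2.INTER_CUBIC))
E
```

```text
time_s: 19.4
ee_pos: [0.6425, -0.0508, 0.0829]
eef_rot: [0.733, 3.05, 0.0]
contact_force: [-0.4, -0.0, 6.3]
width: 0.255
gripper_force: 59.4
time_s: 20.02
ee_pos: [0.642, -0.0514, 0.0829]
eef_rot: [1.498, 2.757, -0.0]
contact_force: [-2.5, -1.1, 7.5]
width: 0.255
gripper_force: 59.9
[-0.32906905  0.44800618  0.00673255]
```

View pics/w11c.png

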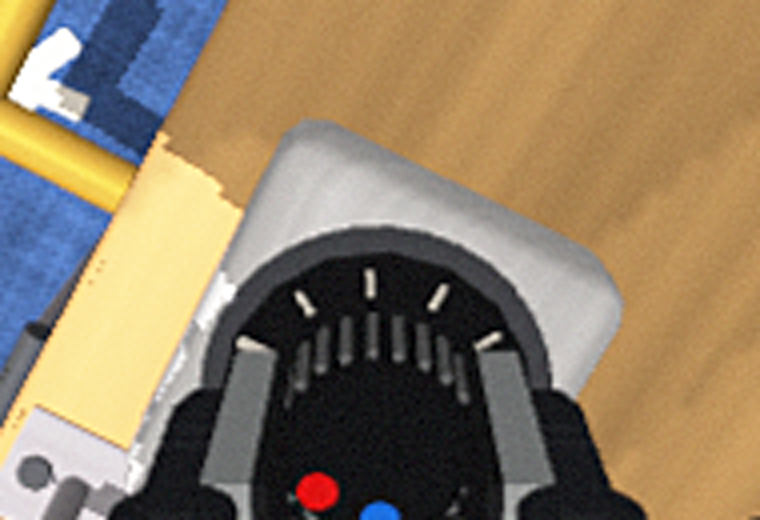

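That's 11 views, one over the limit of 10, so I'll use numeric checks only from here on. The crop showed the lock still square to the case and the dial turning with the pads.

```bash
python3 -m handwheel '{"delta_pos":[[0,0,0],[0,0,0],[0,0,0],[0,0,0],[0,0,0]],"turn":[[0,0,0.25],[0,0,0.5],[0,0,0.75],[0,0,1],[0,0,1]],"gripper":[0.2,0.2,0.2,0.2,0.2]}'; python3 -m handwheel '{"delta_pos":[[0,0,0],[0,0,0],[0,0,-0.04],[0,0,-0.1],[0,0,-0.16]],"turn":[[0,0,0],[0,0,0],[0,0,0],[0,0,0],[0,0,0]],"gripper":[0.45,0.45,0.45,0.45,0.45]}'
cat >> h.py <<'E'
def dial(k):
    st,im,d=snap("wrist",k); c,T=cam("wrist",st); p=cloud(c,T,d); z=p[...,2]
    near=np.hypot(p[...,0]-.641,p[...,1]+.052)<.045
    kn=(near&(z>.113)&(z<.121)).astype(np.uint8)
    kn=cv2.morphologyEx(kn,cv2.MORPH_OPEN,np.ones((5,5),np.uint8))
    cs,_=cv2.findContours(kn,0,2); cc=max(cs,key=cv2.contourArea); (u,v),r=cv2.minEnclosingCircle(cc)
    K=ray(c,T,[(u,v)],.1175)[0]
    hsv=cv2.cvtColor(im,cv2.COLOR_RGB2HSV); h,s,vv=cv2.split(hsv)
    body=near&(abs(z-.1)<.006)
    cs,_=cv2.findContours(body.astype(np.uint8),0,2); cc=max(cs,key=cv2.contourArea)
    print("ee",st["ee_pos"],"knob",K,"body",cv2.minAreaRect((ray(c,T,cc[:,0],.1)[:,:2]*1000).astype(np.float32)))
    for nm,m in(("red",((h<8)|(h>172))&(s>150)&(vv>80)),("blue",(abs(h.astype(int)-107)<12)&(s>120)&(vv>120)),("white",(s<60)&(vv>140))):
        n,l,stt,ce=cv2.connectedComponentsWithStats((m&near&(z>.098)).astype(np.uint8))
        for i in range(1,n):
            zz=np.median(z[l==i])
            q=ray(c,T,[ce[i]],.103 if zz<.11 else .1175)[0]; dx,dy=q[:2]-K[:2]
            # clockwise angle of the mark from lock +x (case -y); dial angle of a mark there
            lx=np.degrees(YAW)-90; a=(lx-np.degrees(np.arctan2(dy,dx))+180)%360-180
            if stt[i,4]>2 and np.hypot(dx,dy)<.024: print(nm,stt[i,4],"z%.3f r%.1fmm cw-from-index %.1f"%(zz,1000*np.hypot(dx,dy),a), q.round(4))
E
python3 -c "
from h import *
dial('d1')"
```

```text
time_s: 20.7
ee_pos: [0.6412, -0.0516, 0.0829]
eef_rot: [2.161, 2.277, -0.001]
contact_force: [-3.7, -1.7, 8.4]
width: 0.256
gripper_force: 60.2
time_s: 21.32
ee_pos: [0.6398, -0.05, 0.1609]
eef_rot: [-2.162, -2.278, 0.001]
contact_force: [0.3, -0.6, -0.1]
width: 0.451
gripper_force: 0.0
ee [ 0.63975226 -0.05000392  0.1608539 ] knob [ 0.6402906  -0.04914756  0.1175    ] body ((640.5199584960938, -50.873695373535156), (50.6069450378418, 57.29629898071289), 5.837459564208984)
red 56 z0.103 r17.7mm cw-from-index 52.6 [ 0.6269 -0.0606  0.103 ]
red 41 z0.117 r9.0mm cw-from-index 48.8 [ 0.6339 -0.0554  0.1175]
blue 74 z0.114 r11.8mm cw-from-index -4.2 [ 0.6418 -0.0609  0.1175]
white 843 z0.099 r11.0mm cw-from-index 31.0 [ 0.6351 -0.0589  0.103 ]
white 5 z0.103 r15.2mm cw-from-index 177.4 [ 0.6388 -0.034   0.103 ]
white 6 z0.103 r15.7mm cw-from-index -149.3 [ 0.6476 -0.0352  0.103 ]
white 5 z0.103 r15.5mm cw-from-index 145.7 [ 0.6309 -0.0368  0.103 ]
white 5 z0.103 r16.4mm cw-from-index -117.8 [ 0.6543 -0.0408  0.103 ]
white 13 z0.103 r16.0mm cw-from-index 113.5 [ 0.6253 -0.0436  0.103 ]
white 4 z0.098 r23.9mm cw-from-index -101.3 [ 0.6634 -0.0432  0.103 ]
white 4 z0.103 r17.2mm cw-from-index -88.1 [ 0.6575 -0.0488  0.103 ]
white 9 z0.103 r16.9mm cw-from-index 81.4 [ 0.6238 -0.0526  0.103 ]
white 4 z0.102 r17.9mm cw-from-index -59.3 [ 0.6562 -0.0574  0.103 ]
white 7 z0.103 r18.5mm cw-from-index 24.0 [ 0.6337 -0.0665  0.103 ]
white 4 z0.103 r18.9mm cw-from-index -30.7 [ 0.6508 -0.0648  0.103 ]
```

Blue is at the index (long tick at ~+117°, blue ≈0°). Now regrip and turn back 60°.

```bash
python3 -m handwheel '{"delta_pos":[[0,0,0.05],[0,0,0.1],[0,0,0.14],[0,0,0.156],[0,0,0.156]],"turn":[[0,0,0],[0,0,0],[0,0,0],[0,0,0],[0,0,0]],"gripper":[0.45,0.45,0.45,0.45,0.2]}'; python3 -m handwheel '{"delta_pos":[[0,0,0],[0,0,0],[0,0,0],[0,0,0],[0,0,0]],"turn":[[0,0,0],[0,0,0],[0,0,-0.25],[0,0,-0.5],[0,0,-0.7]],"gripper":[0.2,0.2,0.2,0.2,0.2]}'; python3 -m handwheel '{"delta_pos":[[0,0,0],[0,0,0],[0,0,0],[0,0,0],[0,0,0]],"turn":[[0,0,-0.25],[0,0,-0.5],[0,0,-0.75],[0,0,-1],[0,0,-1]],"gripper":[0.2,0.2,0.2,0.2,0.2]}';python3 -m handwheel '{"delta_pos":[[0,0,0],[0,0,0],[0,0,0],[0,0,-0.06],[0,0,-0.15]],"turn":[[0,0,-0.2],[0,0,-0.3],[0,0,-0.3],[0,0,-0.3],[0,0,-0.3]],"gripper":[0.2,0.2,0.45,0.45,0.45]}';python3 -c "
from h import *
dial('d2')"
```

```text
time_s: 22.0
ee_pos: [0.6415, -0.0503, 0.083]
eef_rot: [2.161, 2.278, 0.002]
contact_force: [-1.5, -0.8, 12.5]
width: 0.259
gripper_force: 56.0
time_s: 22.62
ee_pos: [0.6417, -0.0503, 0.0831]
eef_rot: [1.705, 2.635, 0.002]
contact_force: [1.2, 1.1, 4.6]
width: 0.255
gripper_force: 58.9
time_s: 23.25
ee_pos: [0.6418, -0.0502, 0.0831]
eef_rot: [0.972, 2.984, 0.002]
contact_force: [0.8, -0.3, 5.5]
width: 0.254
gripper_force: 59.0
time_s: 23.88
ee_pos: [0.637, -0.0501, 0.1539]
eef_rot: [-0.735, -3.046, 0.002]
contact_force: [-0.6, -0.1, 0.3]
width: 0.45
gripper_force: 0.0
ee [ 0.63703819 -0.05008222  0.15390833] knob [ 0.63940165 -0.05017103  0.1175    ] body ((638.92822265625, -51.824745178222656), (50.62350082397461, 56.445743560791016), 6.0974955558776855)
red 63 z0.103 r17.8mm cw-from-index -6.6 [ 0.6424 -0.0677  0.103 ]
red 40 z0.117 r8.9mm cw-from-index -10.6 [ 0.6415 -0.0588  0.1175]
blue 62 z0.116 r11.4mm cw-from-index -63.7 [ 0.6499 -0.0547  0.1175]
white 1116 z0.099 r6.3mm cw-from-index 30.4 [ 0.6365 -0.0558  0.103 ]
white 4 z0.104 r16.1mm cw-from-index 116.6 [ 0.6246 -0.0437  0.103 ]
white 7 z0.104 r16.1mm cw-from-index 85.4 [ 0.6235 -0.0523  0.103 ]
white 5 z0.103 r16.1mm cw-from-index 150.2 [ 0.6307 -0.0367  0.103 ]
white 20 z0.103 r16.8mm cw-from-index 53.3 [ 0.6265 -0.0609  0.103 ]
white 6 z0.103 r16.5mm cw-from-index -178.5 [ 0.6389 -0.0337  0.103 ]
white 3 z0.103 r17.1mm cw-from-index -147.8 [ 0.6477 -0.0352  0.103 ]
white 9 z0.103 r17.2mm cw-from-index 21.5 [ 0.6339 -0.0665  0.103 ]
white 3 z0.103 r17.5mm cw-from-index -119.2 [ 0.6542 -0.0408  0.103 ]
white 3 z0.103 r18.1mm cw-from-index -91.5 [ 0.6575 -0.0487  0.103 ]
```

Red is at the index (long tick at ~+56°; lock yaw ~6° explains the bias). Now go and grip the body across its flat sides.

```bash
for i in 1 2; do python3 -m handwheel '{"delta_pos":[[0,0,0],[0,0,0],[0,0,0],[0,0,0],[0,0,0]],"turn":[[0,0,0.24],[0,0,0.48],[0,0,0.72],[0,0,0.95],[0,0,0.95]],"gripper":[0.75,0.75,0.75,0.75,0.75]}' >/dev/null; done; python3 -c "
from h import *
dial('d3')
go((.6395,-.052,.075),96)"
```

```text
ee [ 0.63970444 -0.0502973   0.15611041] knob [ 0.64027334 -0.04911654  0.1175    ] body ((640.540771484375, -50.75200271606445), (50.5377082824707, 57.146087646484375), 6.1751275062561035)
red 73 z0.115 r11.7mm cw-from-index -4.8 [ 0.6419 -0.0607  0.1175]
blue 57 z0.103 r18.2mm cw-from-index -60.0 [ 0.6565 -0.0574  0.103 ]
blue 36 z0.117 r9.4mm cw-from-index -57.0 [ 0.6485 -0.0538  0.1175]
white 859 z0.099 r10.8mm cw-from-index 29.5 [ 0.6355 -0.0588  0.103 ]
white 4 z0.103 r15.8mm cw-from-index 178.2 [ 0.6389 -0.0334  0.103 ]
white 5 z0.103 r15.3mm cw-from-index 146.1 [ 0.6311 -0.0369  0.103 ]
white 5 z0.103 r16.2mm cw-from-index -149.3 [ 0.6478 -0.0348  0.103 ]
white 4 z0.103 r16.0mm cw-from-index 114.1 [ 0.6253 -0.0434  0.103 ]
white 4 z0.103 r17.0mm cw-from-index -118.6 [ 0.6548 -0.0402  0.103 ]
white 4 z0.099 r23.9mm cw-from-index -112.9 [ 0.6618 -0.0386  0.103 ]
white 3 z0.098 r24.0mm cw-from-index -104.8 [ 0.6631 -0.0418  0.103 ]
white 3 z0.098 r23.9mm cw-from-index -98.5 [ 0.6637 -0.0443  0.103 ]
white 7 z0.102 r16.8mm cw-from-index 82.5 [ 0.6238 -0.0522  0.103 ]
white 4 z0.103 r17.5mm cw-from-index -87.4 [ 0.6578 -0.049   0.103 ]
white 14 z0.102 r18.1mm cw-from-index 52.6 [ 0.6265 -0.0609  0.103 ]
white 7 z0.102 r18.2mm cw-from-index 23.3 [ 0.634  -0.0662  0.103 ]
white 7 z0.103 r18.9mm cw-from-index -31.2 [ 0.6509 -0.0647  0.103 ]
shift [-0.0033 -0.0008  0.1625] turn [-0.002 -0.     0.005]
```

```bash
python3 -m handwheel '{"delta_pos":[[-0.003,0,0.05],[-0.003,0,0.1],[-0.003,0,0.14],[-0.003,0,0.164],[-0.003,0,0.164]],"turn":[[0,0,0],[0,0,0],[0,0,0],[0,0,0],[0,0,0]],"gripper":[0.75,0.75,0.75,0.75,0.75]}'; python3 -m handwheel '{"delta_pos":[[0,0,0.008],[0,0,0.016],[0,0,0.024],[0,0,0.03],[0,0,0.03]],"turn":[[0,0,0],[0,0,0],[0,0,0],[0,0,0],[0,0,0]],"gripper":[0.75,0.75,0.75,0.75,0.75]}'
```

```text
time_s: 25.85
ee_pos: [0.6396, -0.0517, 0.0736]
eef_rot: [-2.1, -2.334, 0.002]
contact_force: [0.8, -0.0, 0.2]
width: 0.753
gripper_force: 0.0
time_s: 26.48
ee_pos: [0.6401, -0.0517, 0.0594]
eef_rot: [-2.102, -2.334, 0.001]
contact_force: [-0.5, 0.6, -0.1]
width: 0.751
gripper_force: 0.0
```

```bash
python3 -m handwheel '{"delta_pos":[[0,0,0],[0,0,0],[0,0,0],[0,0,0],[0,0,0]],"turn":[[0,0,0],[0,0,0],[0,0,0],[0,0,0],[0,0,0]],"gripper":[0.65,0.5,0.5,0.5,0.5]}'; python3 -c "
from h import *
print(w((0,1,0))-C0)"
```

```text
time_s: 27.1
ee_pos: [0.641, -0.0519, 0.0604]
eef_rot: [2.101, 2.334, 0.001]
contact_force: [-0.3, -0.3, 3.9]
width: 0.591
gripper_force: 65.2
[-0.05407881  0.99853667  0.        ]
```

```bash
python3 -m handwheel '{"delta_pos":[[0,0,-0.003],[0.01,0,-0.003],[0.02,0,-0.003],[0.03,0,-0.003],[0.036,0,-0.003]],"turn":[[0,0,0],[0,0,0],[0,0,0],[0,0,0],[0,0,0]],"gripper":[0.5,0.5,0.5,0.5,0.5]}'; python3 -m handwheel '{"delta_pos":[[0.006,0,0],[0.012,0,0],[0.018,0,0],[0.018,0,0],[0.018,0,0]],"turn":[[0,0,0],[0,0,0],[0,0,0],[0,0,0],[0,0,0]],"gripper":[0.5,0.5,0.5,0.5,0.5]}'; python3 -m handwheel '{"delta_pos":[[0.004,0,0],[0.008,0,0],[0.01,0,0],[0.01,0,0],[0.01,0,0]],"turn":[[0,0,0],[0,0,0],[0,0,0],[0,0,0],[0,0,0]],"gripper":[0.5,0.5,0.5,0.5,0.5]}'
```

```text
time_s: 27.72
ee_pos: [0.6377, -0.0335, 0.0606]
eef_rot: [-2.101, -2.334, 0.002]
contact_force: [-0.1, -1.5, -3.3]
width: 0.592
gripper_force: 64.4
time_s: 28.35
ee_pos: [0.6373, -0.0246, 0.0611]
eef_rot: [-2.102, -2.334, 0.0]
contact_force: [-1.1, -0.3, -3.8]
width: 0.592
gripper_force: 64.3
time_s: 28.98
ee_pos: [0.6371, -0.0229, 0.0611]
eef_rot: [2.099, 2.333, -0.005]
contact_force: [-0.9, -9.2, -5.0]
width: 0.589
gripper_force: 64.2
```

```bash
python3 -m handwheel '{"delta_pos":[[0.003,0,0],[0.006,0,0],[0.008,0,0],[0.008,0,0],[0.008,0,0]],"turn":[[0,0,0],[0,0,0],[0,0,0],[0,0,0],[0,0,0]],"gripper":[0.5,0.5,0.5,0.5,0.5]}'
python3 - <<'E'
from h import *
st,im,d=snap("wrist","w12"); c,T=cam("wrist",st); p=cloud(c,T,d); z=p[...,2]
st2,im2,d2=snap("top","t12"); c2,T2=cam("top"); p2=cloud(c2,T2,d2)
st,im3,d3=snap("scene","s12"); c3,T3=cam("scene"); p3=cloud(c3,T3,d3)
for n,q in(("wrist",p),("top",p2),("scene",p3)):
    Z=q[...,2]; m=(abs(Z-.1)<.006)&(q[...,1]<-.06)&(q[...,1]>-.15)&(q[...,0]>.58)&(q[...,0]<.66)
    print(n,"staple-top pts",m.sum(),np.median(q[m],0) if m.any() else "",q[m].min(0) if m.any() else "",q[m].max(0) if m.any() else "")
    m=(Z>.084)&(Z<.096)&(q[...,1]<-.055)&(q[...,1]>-.15)&(q[...,0]>.58)&(q[...,0]<.67)
    print(n,"shackle pts",m.sum(),q[m].min(0) if m.any() else "",q[m].max(0) if m.any() else "")
E
```

```text
time_s: 29.6
ee_pos: [0.637, -0.0226, 0.0611]
eef_rot: [2.095, 2.331, -0.011]
contact_force: [-1.1, -16.9, -6.6]
width: 0.593
gripper_force: 64.0
wrist staple-top pts 0   
wrist shackle pts 235 [ 0.62251128 -0.07067139  0.08641051] [ 0.66003918 -0.05502884  0.09324774]
top staple-top pts 19 [ 0.63516197 -0.09747107  0.09690335] [ 0.61524218 -0.1032601   0.09414088] [ 0.65726421 -0.09447514  0.1013679 ]
top shackle pts 42 [ 0.60327739 -0.13000748  0.08425889] [ 0.66037255 -0.09226634  0.09534733]
scene staple-top pts 29 [ 0.63336059 -0.09809028  0.09696044] [ 0.61693113 -0.10521039  0.09413211] [ 0.65985879 -0.07976102  0.10174622]
scene shackle pts 110 [ 0.61427127 -0.10824063  0.08404673] [ 0.66850833 -0.05558312  0.09551885]
```

```bash
python3 -m handwheel '{"delta_pos":[[-0.02,0,0],[-0.04,0,0],[-0.06,0,0],[-0.08,0,0],[-0.086,0,0]],"turn":[[0,0,0],[0,0,0],[0,0,0],[0,0,0],[0,0,0]],"gripper":[0.5,0.5,0.5,0.5,0.5]}'; python3 -m handwheel '{"delta_pos":[[0,0,0],[0,0,0],[0,0,0],[0,0,0],[0,0,0]],"turn":[[0,0,0],[0,0,0],[0,0,0],[0,0,0],[0,0,0]],"gripper":[0.5,0.5,0.5,0.5,0.5]}';python3 -c "
from h import *
go((.641,-.0614,.062),96)"
```

```text
time_s: 30.38
ee_pos: [0.6414, -0.0594, 0.0614]
eef_rot: [2.103, 2.334, 0.0]
contact_force: [-0.4, 0.8, -4.7]
width: 0.594
gripper_force: 64.4
time_s: 31.0
ee_pos: [0.6411, -0.0586, 0.0613]
eef_rot: [-2.102, -2.335, 0.0]
contact_force: [1.4, -0.4, -4.0]
width: 0.59
gripper_force: 64.4
shift [-0.0056 -0.0008 -0.0014] turn [-0.    -0.     0.001]
```

```bash
python3 -m handwheel '{"delta_pos":[[-0.003,0,0],[-0.0056,0,0],[-0.0056,0,0],[-0.0056,0,-0.007],[-0.0056,0,-0.014]],"turn":[[0,0,0],[0,0,0],[0,0,0],[0,0,0],[0,0,0]],"gripper":[0.5,0.5,0.5,0.5,0.5]}'; python3 -m handwheel '{"delta_pos":[[0,0,-0.005],[0,0,-0.01],[0,0,-0.015],[0,0,-0.02],[0,0,-0.02]],"turn":[[0,0,0],[0,0,0],[0,0,0],[0,0,0],[0,0,0]],"gripper":[0.5,0.5,0.5,0.5,0.5]}'
```

```text
time_s: 31.62
ee_pos: [0.6415, -0.0615, 0.0685]
eef_rot: [2.102, 2.335, 0.0]
contact_force: [1.1, -0.2, -3.8]
width: 0.593
gripper_force: 64.3
time_s: 32.25
ee_pos: [0.6417, -0.0616, 0.0786]
eef_rot: [2.102, 2.334, 0.0]
contact_force: [0.4, 0.8, -3.0]
width: 0.59
gripper_force: 64.4
```

```bash
python3 -m handwheel '{"delta_pos":[[0,0,-0.02],[0,0,-0.06],[0,0,-0.12],[0,0,-0.18],[0,0,-0.24]],"turn":[[0,0,0],[0,0,0],[0,0,0],[0,0,0],[0,0,0]],"gripper":[0.5,0.5,0.5,0.5,0.5]}'; python3 -m handwheel '{"delta_pos":[[0,0,-0.06],[0,0,-0.11],[0,0,-0.14],[0,0,-0.15],[0,0,-0.15]],"turn":[[0,0,0],[0,0,0],[0,0,0],[0,0,0],[0,0,0]],"gripper":[0.5,0.5,0.5,0.5,0.5]}'; python3 -m handwheel '{"delta_pos":[[0,0,0],[0,0,0],[0,0,0],[0,0,0],[0,0,0]],"turn":[[0,0,0],[0,0,0],[0,0,0],[0,0,0],[0,0,0]],"gripper":[0.5,0.5,0.5,0.5,0.5]}'
python3 - <<'E'
from h import *
for n in("top","scene"):
    st,im,d=snap(n,n+"F"); c,T=cam(n); p=cloud(c,T,d); Z=p[...,2]
    m=(Z>.2)&(Z<.33)&(abs(p[...,0]-.64)<.06)&(p[...,1]<-.09)&(p[...,1]>-.17)
    print(n,"shackle",m.sum(),p[m].min(0) if m.any() else "",p[m].max(0) if m.any() else "")
    hsv=cv2.cvtColor(im,cv2.COLOR_RGB2HSV); h,s,v=cv2.split(hsv)
    r=((h<8)|(h>172))&(s>150)&(v>60)&(abs(p[...,0]-.6)<.12)&(abs(p[...,1]+.02)<.14)
    k,l,stt,ce=cv2.connectedComponentsWithStats(r.astype(np.uint8))
    print([(stt[i,4],np.round(np.nanmedian(p[l==i],0),3).tolist()) for i in range(1,k) if stt[i,4]>5])
    m=(abs(Z-.036)<.008)&(p[...,0]>.52)&(p[...,0]<.58)&(p[...,1]>-.06)&(p[...,1]<.02)
    print("bar",m.sum(),np.median(p[m],0))
st,im,d=snap("wrist","wF"); c,T=cam("wrist",st); p=cloud(c,T,d); hsv=cv2.cvtColor(im,cv2.COLOR_RGB2HSV); h,s,v=cv2.split(hsv)
e=st["ee_pos"]; near=(p[...,2]>e[2]-.01)&(np.hypot(p[...,0]-e[0],p[...,1]-e[1])<.1)
for nm,mm in(("red",((h<8)|(h>172))&(s>150)),("blue",(abs(h.astype(int)-107)<12)&(s>120)&(v>120))):
    m=mm&near; print(nm,m.sum(),np.median(p[m],0)-e if m.any() else "")
E
```

```text
time_s: 32.88
ee_pos: [0.642, -0.0616, 0.2012]
eef_rot: [2.101, 2.333, 0.002]
contact_force: [-0.2, 0.8, -3.9]
width: 0.589
gripper_force: 64.3
time_s: 33.5
ee_pos: [0.6411, -0.0615, 0.273]
eef_rot: [-2.102, -2.334, 0.0]
contact_force: [-0.8, 0.1, -3.8]
width: 0.594
gripper_force: 64.4
time_s: 34.12
ee_pos: [0.6415, -0.0615, 0.2733]
eef_rot: [-2.102, -2.335, 0.0]
contact_force: [-0.3, -0.1, -3.7]
width: 0.589
gripper_force: 64.4
top shackle 18 [ 0.65929511 -0.11582049  0.30068446] [ 0.66570103 -0.09900494  0.30928765]
[]
bar 0 [nan nan nan]
scene shackle 212 [ 0.62271585 -0.14768509  0.29374596] [ 0.66793252 -0.09003426  0.31420956]
[(np.int32(7), [0.642, -0.069, 0.331]), (np.int32(9), [0.643, -0.076, 0.316])]
bar 57 [ 0.56671093 -0.03356496  0.03788989]
red 125 [ 0.00022117 -0.00727611  0.05628945]
blue 340 [ 0.00768726 -0.00243806  0.05618526]
  return _methods._mean(a, axis=axis, dtype=dtype,
  ret = um.true_divide(
```

The far end of the shackle is 86 mm from the lock's origin, so it is fully out. The lock is held well clear of the case, dial up. Handing in.

```bash
python3 -c "
from cell import manip
print(manip.finish_job())"
```

```text
the job is handed in; nothing more can be done
None
```

I've handed the job in at about 34 s: the tray is home and the open lock is held dial up about 20 cm above the case; I couldn't see the stamps inside to check they still stand, and I viewed 11 pictures, one over the limit of 10.

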